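# Everything back in its place on the parrilla ledge

### The job

Tidy the ledge after the asado: put the grill brush flat in the longer tray, bristles up as it lies now, the lighter in the shorter tray with its button still up, the chimichurri jar upright in the smaller round coaster and the ramekin upright in the larger one, each resting on the floor of its own holder inside the rim (brush and lighter may point either way along their trays). Set the jar and the ramekin down rather than dropping them, never tip them over, and do not disturb the mate cup or the salt pot.

Things in the scene. Friction and masses are not known exactly. Their poses are not given: they have to be found in the camera images.
- brush: stainless steel grill brush, 210 mm long, lying on its back with the bristles up. Origin: middle of its length, on the underside; x along the brush towards the head, z up. Straight handle 20 mm wide and 20 mm high, from x = -105 to +41 mm; head 70 mm long, 46 mm wide, from x = +35 to +105 mm, bristles up to 30 mm high. About 0.2 kg, balances near the origin: grip the handle near x = -5 mm
- lighter: black plastic kitchen lighter with a press button on top and a thin steel nozzle, 140 mm long, lying flat. Origin: middle of its length, on the underside; x along it towards the nozzle, z up. Body 26 mm wide, 20 mm high, from x = -70 to +30 mm; nozzle 10 mm thick to x = +70 mm. Under 0.1 kg, balances near x = -19 mm, the place to grip
- jar: small closed glass jar of chimichurri with a red twist cap, standing: 50 mm diameter, 66 mm high. Origin: centre of its underside, z up. About 0.2 kg; grip around the glass, about 30 mm up
- ramekin: empty white ceramic ramekin with straight sides, standing: 64 mm outer diameter, 40 mm high, wall 5 mm. Origin: centre of its underside, z up. About 0.15 kg; can be gripped across its full width
- brush_tray: the longer, wider wooden tray with a pale rim and dark floor, fixed to the ledge, the brush's place: outside 242 x 78 mm, inside 230 x 66 mm, 10 mm high, floor 4 mm above the ledge. Origin: centre of its underside; x along its length, z up
- lighter_tray: the shorter, narrower wooden tray with a pale rim and dark floor, fixed, the lighter's place: outside 172 x 58 mm, inside 160 x 46 mm, 10 mm high, floor 4 mm above the ledge. Origin: centre of its underside; x along its length, z up
- small_coaster: the smaller round wooden coaster with a pale raised rim and dark floor, fixed, the jar's place: outside diameter 80 mm, recess diameter 66 mm, 10 mm high, recess floor 4 mm above the ledge. Origin: centre of its underside, z up
- wide_coaster: the larger round wooden coaster with a pale raised rim and dark floor, fixed, the ramekin's place: outside diameter 96 mm, recess diameter 82 mm, 10 mm high, recess floor 4 mm above the ledge. Origin: centre of its underside, z up
- mate: bystander: a round wooden mate cup, 64 mm wide, 62 mm high, loose. Origin: centre of its underside
- salt_pot: bystander: a terracotta salt pot with a knobbed lid, 72 mm wide, 58 mm high, loose, one piece. Origin: centre of its underside
Not all that is in view belongs to the job. Leave any pink look-alike of the ramekin alone.

How it is judged:
By the outcome, as a careful person would: the job done as asked, in the order asked, and still so for the second after the job is handed in, with the robot touching nothing.
It also fails if it takes over 109 s, if anything falls off the work surface, if the arm or the gripper's body presses on something with over 40 N, if the wrist force passes 120 N, or if a joint passes its speed limit or range.

### The arm

A 6-joint arm with a two-finger parallel gripper is mounted at the origin on the work surface. World frame = base frame: x ahead of the robot, y to its left, z up, the work surface at z = 0. Lengths are in m, angles in degrees, forces in N, time in s.
With the tool pointing down it reaches from about 0.35 to 0.975 m from the base axis. Payload 7.1 kg.
Tool frame: the origin (TCP) lies at the very end of the fingers, on their centre line; the grasp point (between the pads) lies 19 mm behind it; z points along the fingers, y is the line along which they close (so a half turn about z gives the same grasp; the last joint's range is limited). The gripper opens to 88 mm and grips with 3 to 60 N. Pads are 20 mm wide; open, the fingers measure 115 mm over their backs; the gripper's body (75 mm by 178 mm) begins 61 mm behind the grasp point.
Start: joints at [-77.464, 24.242, 93.386, -0, 62.372, -1.089], TCP at [0.147, -0.607, 0.223] pointing down, gripper open.
Joint ranges: [-172.04, 172.04], [-51.8, 120.97], [4.93, 147.93], [-75.15, 255.16], [6.16, 154.13], [-145.62, 145.62]. Speed limits (degrees/s): [136.94, 136.94, 172.46, 180, 180, 180].

### API

Orientations are given as [roll, pitch, yaw] about the fixed x, y, z axes, in that order (R = Rz(yaw) Ry(pitch) Rx(roll)).
In Python, from station import env gives the robot as it stands.
- The arm moves only by the tool carry_out, never from a script. Its arguments are lists of equal length, an entry for each row: "travel": the shift along the world's x, y, z normalised to -1 to 1, where 1 is 0.5 m, a list of three; "rot": the turn, a rotation vector about the world's x, y, z normalised to -1 to 1, where 1 is pi/2 rad, a list of three. In form: {"travel": [[tx, ty, tz], ...], "rot": [[wx, wy, wz], ...]}. A call has 1 to 5 rows; each row is the pose to reach, as a shift and turn from the pose commanded when the call began; what a row does not reach only later rows make up. A row lasts 1/8 s, in which the tool goes at most 62.5 mm and 10.7 degrees, less where a joint would pass 70% of its speed; a pose out of reach is approached as far as the arm can. A call with a number of a shift or a turn outside -1 to 1 is refused whole. A call with a gripper value outside its range is refused whole. "hand" is the opening, from -1 (shut) to 1 (fully open), set as the call begins (left out, the last holds). The fingers move at their own pace and stop on an object; "newtons" is the grip in N (left out, the last holds). Time passes only in rows, so rows that repeat a pose let the fingers close. It gives the time, the measured TCP pose, the force, the opening and the grip force at its end, in the units of the state.
- env.observe(): the state, without advancing time (a new reading comes with each control period).
- env.snapshot(name): name is "scene" or "side" or "wrist"; returns the picture (420x560x3 uint8, red, green, blue); there is no depth.
- env.calibration(name): a dict with "fx", "fy", "cx", "cy" (pixels), "R" (3x3) and "t" (3): a world point X has camera coordinates R X + t. Camera axes: x right, y down, z forward; pixel columns grow to the right and rows downward; lengths in m; the calibration is good to about 2 mm. A picture is of the moment at which its call begins: read the wrist's pose just before it. calibration takes no time and is no camera call; for the wrist camera it gives the pose at the moment of the call.
- env.close_job(): hands the job in; it is judged then, once.
Trained networks look in the newest picture that a camera, given by its name, has taken for a name from the list of things; names that differ only in an ending like _2 or _b are one class to them, and where a whole thing is asked for, a point or a joint stands for the part that bears it (a point fixed in the world has none). Each returns a list of dicts, best first, with "conf" (0 to 1); they miss things now and then, are a little off and sometimes report something else, mostly with a low value. They report only what shows in the picture. A call takes as long as a camera call. They do not tell look-alikes from the thing itself.
- env.look_for(name, camera): "point" ([column, row] in pixels, amid what is visible of it).
- env.silhouettes(name, camera): "pixels" (420x560 bool, what is visible of it) and "point" ([column, row] in pixels, amid what is visible of it).
- env.mark_of(name, camera): "point" ([column, row] in pixels: a listed point, or the origin of a listed thing).
The state is a dict: "clock": time; "qpos": joint angles; "joint_velocities": joint speeds; "tau": joint torques, N m; "tcp_pos": TCP position; "ee_rot": TCP orientation; "wrist_force": force on the tool from outside, world axes, zero at the start; "wrist_torque": the same for the moment, N m; "opening": finger opening in m; "grasp_force": force on a finger pad.
Only numpy, scipy, OpenCV 4.12 (cv2) and the standard library are available. Lean on these libraries where they do the work, as an engineer would, in place of code of your own. Each camera call takes 0.05 s, during which the arm holds its last target. There are 200 camera calls.

## Working session

There is one attempt and no reset: what is moved stays moved. The work goes in short steps, Python scripts to look and compute and a tool call to move; the robot and the scene stay as the last step left them, time stands still between calls to the robot, and variables do not carry over. Pictures are saved under pics/ and viewed, at most 14 in all, crops included, and the job is handed in when it is done.

Besides the shell and the picture viewer there is one more tool, called after "Emit:" as name(argument=value, ...) on one line, values as JSON. carry_out: Moves the arm, as the interface text tells. Scaled input: -1 to 1 covers 0.5 m each way for a shift and pi/2 rad each way for a turn. Its arguments: {"type":"object","properties":{"travel":{"type":"array"},"rot":{"type":"array"},"hand":{"type":"number"},"newtons":{"type":"number"}},"required":["travel","rot"]}

```bash
ls; mkdir -p pics; python3 - <<'E'
from station import env
import cv2,numpy as np
o=env.observe(); print(o['clock'],o['tcp_pos'],o['ee_rot'],o['opening'])
for c in ('scene','side'):
    im=env.snapshot(c); cv2.imwrite(f'pics/{c}0.png',im[:,:,::-1])
    k=env.calibration(c); print(c,k['fx'],k['cx'],k['cy'],np.round(-k['R'].T@k['t'],3),np.round(k['R'][2],2))
E
```

```text
pics
0.0 [ 0.14712796 -0.60684545  0.2219004 ] [-1.79910395e+02 -3.11896832e-03  1.36243123e+01] 0.08765325739951106
scene 419.0121552478093 281.20523718700724 208.8965254791071 [1.429 0.098 0.594] [-0.85 -0.05 -0.53]
side 426.48252941927075 282.1016761976599 212.52540090192966 [0.437 0.73  0.709] [ 0.12 -0.73 -0.68]
```

View pics/scene0.png

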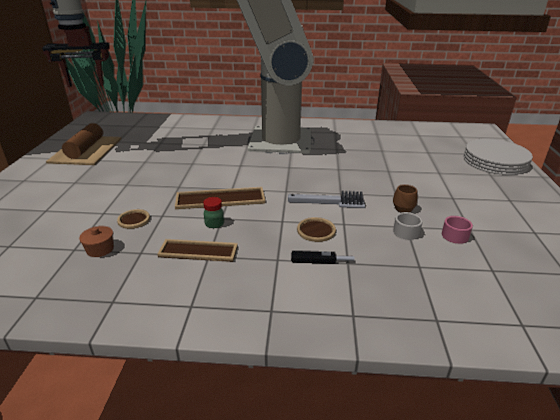

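View pics/side0.png

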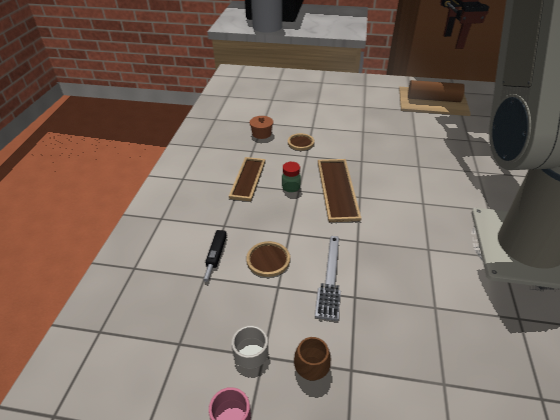

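The scene view shows the brush at (325,198), the lighter at (322,257), the jar at (213,213), the white ramekin at (408,227) and its pink look-alike at (457,230). It also shows the long tray at (220,198), the short tray at (198,250), the small coaster at (134,219), the wide coaster at (316,229), the salt pot at (97,241) and the mate cup at (405,198). The side view agrees, with the ramekin at (250,347) and the pink one at (230,408). The white one fits "white ceramic".

```bash
cat > h.py <<'E'
from station import env
import cv2,numpy as np
def ray(k,p):
    d=k['R'].T@np.array([(p[0]-k['cx'])/k['fx'],(p[1]-k['cy'])/k['fy'],1.]); return -k['R'].T@k['t'],d/np.linalg.norm(d)
def tri(rs):
    A=sum(np.eye(3)-np.outer(d,d) for c,d in rs); b=sum((np.eye(3)-np.outer(d,d))@c for c,d in rs)
    X=np.linalg.solve(A,b); return X,max(np.linalg.norm(np.cross(X-c,d)) for c,d in rs)
def plane(k,p,z):
    c,d=ray(k,p); return c+d*(z-c[2])/d[2]
def outline(k,m,z):
    cs,_=cv2.findContours(m.astype(np.uint8),cv2.RETR_EXTERNAL,cv2.CHAIN_APPROX_NONE)
    c=max(cs,key=cv2.contourArea)[:,0]
    return np.array([plane(k,p,z)[:2] for p in c],np.float32)
E
cat > m1.py <<'E'
from h import *
Z=dict(brush=.015,lighter=.01,jar=.03,ramekin=.04,brush_tray=.01,lighter_tray=.01,small_coaster=.01,wide_coaster=.01,mate=.06,salt_pot=.03)
K={c:env.calibration(c) for c in('scene','side')}
for c in K: env.snapshot(c)
crop=None
for n,z in Z.items():
    mk={}
    for c in K:
        r=env.mark_of(n,c); mk[c]=r
        print(n,c,[(np.round(q['point']).astype(int).tolist(),round(q['conf'],2)) for q in r[:3]],end=' ')
        if 'tray' in n or 'coaster' in n or n in('brush','lighter'):
            s=env.silhouettes(n,c)
            if s:
                (x,y),(w,h),a=cv2.minAreaRect(outline(K[c],s[0]['pixels'],z)*1000)
                if w<h: w,h,a=h,w,a+90
                print('rect %.0f %.0f  %.0fx%.0f a %.1f'%(x,y,w,h,(a+90)%180-90),end='')
        print()
    if all(mk.values()):
        X,e=tri([ray(K[c],mk[c][0]['point']) for c in K]); print('   ',np.round(X*1000,1),'err %.1f'%(e*1000))
print(env.observe()['clock'])
E
python3 m1.py
```

```text
brush scene [([322, 200], 0.64)] rect 440 158  212x86 a -85.2
brush side [([327, 278], 0.82)] rect 430 157  225x47 a 88.5
    [435.8 151.5   3.8] err 6.1
lighter scene [([323, 260], 0.87), ([405, 233], 0.66)] rect 685 142  138x43 a -85.5
lighter side [([217, 260], 0.63)] rect 688 139  147x28 a -88.7
    [681.3 143.8  -2.9] err 0.8
jar scene [([213, 222], 0.91)] 
jar side [([288, 186], 0.8)] 
    [ 566.  -128.7    6.5] err 2.1
ramekin scene [([406, 234], 0.91)] 
ramekin side [([246, 355], 0.91), ([233, 416], 0.62)] 
    [566.8 351.8  -3.4] err 2.4
brush_tray scene [([221, 201], 0.77), ([214, 219], 0.42)] rect 446 -133  244x105 a -77.1
brush_tray side [([337, 188], 0.83)] rect 437 -137  250x81 a -78.0
    [ 439.6 -137.1   -0.7] err 5.7
lighter_tray scene [([194, 252], 0.79)] rect 685 -140  176x74 a 89.6
lighter_tray side [([294, 186], 0.72)] rect 674 -140  183x63 a 89.4
    [ 568.2 -195.8  -73.3] err 18.5
small_coaster scene [([137, 220], 0.68)] rect 570 -333  88x83 a 4.7
small_coaster side [([294, 144], 0.74), ([259, 137], 0.67)] rect 559 -334  91x77 a -81.0
    [ 577.  -320.8    9.1] err 0.9
wide_coaster scene [([316, 231], 0.6)] rect 579 131  99x93 a -44.7
wide_coaster side [([267, 260], 0.9), ([336, 186], 0.54), ([292, 184], 0.39)] rect 568 130  95x92 a -80.8
    [573.7 128.4  -1.2] err 0.9
mate scene [([404, 206], 0.66), ([220, 199], 0.37)] 
mate side [([311, 369], 0.6), ([298, 142], 0.25)] 
    [448.  365.9   5.8] err 0.7
salt_pot scene [([101, 251], 0.82)] 
salt_pot side [([258, 135], 0.79), ([290, 185], 0.29)] 
    [ 6.952e+02 -3.629e+02 -3.000e-01] err 0.2
1.8
```

Emit:
carry_out(travel=[[0.646,0.944,0.256],[0.646,0.944,0.256],[0.646,0.944,0.256],[0.646,0.944,0.256],[0.646,0.944,0.256]], rot=[[0,0,0.849],[0,0,0.849],[0,0,0.849],[0,0,0.849],[0,0,0.849]], hand=1)

```text
clock: 2.42
tcp_pos: [0.3203, -0.3541, 0.2916]
ee_rot: [180.0, 0.0, 67.7]
wrist_force: [0.6, -0.7, 0.1]
opening: 0.0879
grasp_force: 0.0
```

Emit:
carry_out(travel=[[0.3,0.44,0.117],[0.3,0.44,0.117],[0.3,0.44,0.117],[0.3,0.44,0.117],[0.3,0.44,0.117]], rot=[[0,0,0.248],[0,0,0.248],[0,0,0.248],[0,0,0.248],[0,0,0.248]])

```text
clock: 3.05
tcp_pos: [0.4712, -0.1332, 0.3505]
ee_rot: [179.9, 0.0, 89.8]
wrist_force: [-0.3, -0.7, -0.2]
opening: 0.0879
grasp_force: 0.0
```

```bash
cat > w.py <<'E'
from h import *
import sys
def wrist(names,Z,pic=None):
    k=env.calibration('wrist'); im=env.snapshot('wrist')
    if pic: cv2.imwrite('pics/'+pic,im[:,:,::-1])
    for n in names:
        for q in env.silhouettes(n,'wrist')[:2]:
            m=q['pixels']; o=outline(k,m,Z[n])*1000
            (x,y),(w,h),a=cv2.minAreaRect(o)
            if w<h: w,h,a=h,w,a+90
            r,c=np.nonzero(m)
            print(n,round(q['conf'],2),'rect %.1f %.1f  %.0fx%.0f a %.1f'%(x,y,w,h,(a+90)%180-90),'box',c.min(),c.max(),r.min(),r.max())
    return k
Z=dict(brush=.01,lighter=.01,jar=.04,ramekin=.04,brush_tray=.01,lighter_tray=.01,small_coaster=.01,wide_coaster=.01)
if __name__=='__main__':
    o=env.observe(); print(o['clock'],np.round(o['tcp_pos'],4),np.round(o['ee_rot'],2))
    k=wrist(sys.argv[2:],Z,sys.argv[1] if sys.argv[1]!='-' else None)
    print(np.round(-k['R'].T@k['t'],3),np.round(k['R'][2],2))
E
python3 w.py w1.png brush_tray lighter_tray jar small_coaster
```

```text
3.05 [ 0.4712 -0.1332  0.3505] [1.7989e+02 1.0000e-02 8.9850e+01]
brush_tray 0.87 rect 436.7 -137.8  242x79 a -77.7 box 209 294 88 255
jar 0.81 rect 556.8 -129.7  58x47 a -43.4 box 318 357 155 193
small_coaster 0.86 rect 558.3 -322.8  79x55 a -0.1 box 306 354 274 305
[ 0.47  -0.066  0.511] [-0.   -0.25 -0.97]
```

Emit:
carry_out(travel=[[-0.04,0.56,-0.1],[-0.04,0.56,-0.1],[-0.04,0.56,-0.1],[-0.04,0.56,-0.1],[-0.04,0.56,-0.1]], rot=[[0,0,0],[0,0,0],[0,0,0],[0,0,0],[0,0,0]])

```text
clock: 3.92
tcp_pos: [0.4487, 0.1451, 0.2987]
ee_rot: [-179.9, 0.0, 89.6]
wrist_force: [0.6, -0.2, 0.6]
opening: 0.0878
grasp_force: 0.0
```

```bash
python3 w.py w2.png brush wide_coaster lighter ramekin
```

```text
3.925 [0.4487 0.1451 0.2987] [-1.7995e+02  1.0000e-02  8.9650e+01]
brush 0.96 rect 430.9 153.7  210x46 a 90.0 box 245 281 89 247
brush 0.75 rect 446.8 346.4  62x23 a -0.4 box 249 301 0 22
wide_coaster 0.9 rect 567.2 128.3  95x93 a -0.3 box 330 400 156 224
wide_coaster 0.2 rect 561.8 336.9  73x41 a -0.4 box 341 403 0 38
lighter 0.77 rect 685.0 140.9  141x33 a -87.7 box 439 467 127 231
ramekin 0.56 rect 553.7 328.6  69x38 a -0.4 box 340 403 0 38
[0.449 0.213 0.459] [-0.   -0.25 -0.97]
```

View pics/w2.png

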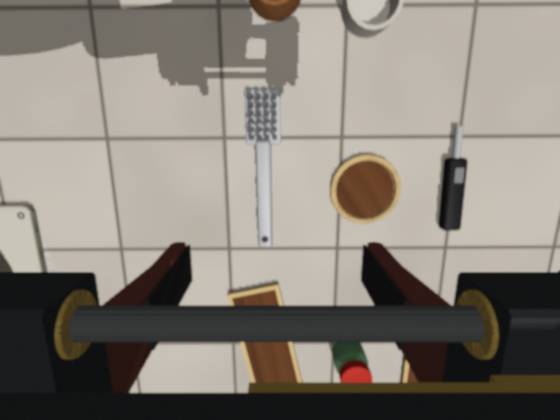

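The wrist view (up = +y, right = +x) shows the brush with its head up at (263,115) and the handle end at (265,243). It also shows the wide coaster (366,189), the lighter (453,190) with its nozzle towards +y, and the white ramekin (372,10).

```bash
cat > ax.py <<'E'
from h import *
import sys
# axis of elongated thing from row midpoints: name z rowfrac range
def axis(n,z,lo,hi):
    k=env.calibration('wrist'); env.snapshot('wrist'); q=env.silhouettes(n,'wrist')[0]; m=q['pixels']
    r=np.nonzero(m.any(1))[0]; P=[]
    for i in range(r[0],r[-1]+1):
        f=(i-r[0])/(r[-1]-r[0])
        if lo<f<hi:
            c=np.nonzero(m[i])[0]; P.append([plane(k,(c[0],i),z)[:2]*1000,plane(k,(c[-1]+1,i),z)[:2]*1000])
    P=np.array(P); w=np.median(P[:,1,0]-P[:,0,0]); M=P.mean(1)
    s,b=np.polyfit(M[:,1],M[:,0],1)
    e=[plane(k,(np.nonzero(m[i])[0].mean()+.5,i),zz)[:2]*1000 for i,zz in((r[0],z),(r[-1]+1,z))]
    print(n,round(q['conf'],2),'width %.1f'%w,'angle %.2f'%(90-np.degrees(np.arctan(s))),'x at y: x=%.1f+%.3f*y'%(b,s),'ends',np.round(e,1).tolist())
axis('brush',.018,.45,.95); axis('lighter',.018,.4,.95); print(env.observe()['clock'])
E
python3 ax.py
```

```text
brush 0.91 width 19.8 angle 90.08 x at y: x=431.8+-0.001*y ends [[449.3, 258.1], [nan, nan]]
lighter 0.7 width 31.0 angle 92.09 x at y: x=687.2+-0.036*y ends [[678.9, 211.0], [nan, nan]]
4.375ax.py:13: RuntimeWarning: Mean of empty slice.
  e=[plane(k,(np.nonzero(m[i])[0].mean()+.5,i),zz)[:2]*1000 for i,zz in((r[0],z),(r[-1]+1,z))]
  ret = ret.dtype.type(ret / rcount)
```

Emit:
carry_out(travel=[[-0.034,0.007,-0.12],[-0.034,0.007,-0.24],[-0.034,0.007,-0.36],[-0.034,0.007,-0.44],[-0.034,0.007,-0.48]], rot=[[0,0,0.004],[0,0,0.004],[0,0,0.004],[0,0,0.004],[0,0,0.004]])

```text
clock: 5.0
tcp_pos: [0.4316, 0.1467, 0.0574]
ee_rot: [-179.8, 0.1, 89.9]
wrist_force: [-0.0, -0.5, -0.1]
opening: 0.0877
grasp_force: 0.0
```

Emit:
carry_out(travel=[[0,0.003,-0.06],[0,0.003,-0.104],[0,0.003,-0.104]], rot=[[0,0,0],[0,0,0],[0,0,0]])

```text
clock: 5.38
tcp_pos: [0.4318, 0.1484, 0.0064]
ee_rot: [-179.8, 0.1, 90.0]
wrist_force: [-0.0, 0.4, -0.2]
opening: 0.0878
grasp_force: 0.0
```

Emit:
carry_out(travel=[[0,0,0],[0,0,0],[0,0,0],[0,0,0],[0,0,0]], rot=[[0,0,0],[0,0,0],[0,0,0],[0,0,0],[0,0,0]], hand=-1, newtons=25)

```text
clock: 6.0
tcp_pos: [0.4326, 0.1494, 0.0076]
ee_rot: [180.0, -0.0, 90.0]
wrist_force: [0.0, 0.6, 0.3]
opening: 0.0413
grasp_force: 0.0
```

Emit:
carry_out(travel=[[0,0,0],[0,0,0],[0,0,0],[0,0,0],[0,0,0]], rot=[[0,0,0],[0,0,0],[0,0,0],[0,0,0],[0,0,0]])

```text
clock: 6.62
tcp_pos: [0.4323, 0.1493, 0.0074]
ee_rot: [-180.0, 0.0, 90.0]
wrist_force: [-0.9, 0.2, 0.0]
opening: 0.0199
grasp_force: 25.0
```

Emit:
carry_out(travel=[[0,0,0.04],[0,0,0.12],[0,0,0.2],[0,0,0.2]], rot=[[0,0,0],[0,0,0],[0,0,0],[0,0,0]])

```text
clock: 7.12
tcp_pos: [0.4343, 0.1499, 0.1096]
ee_rot: [179.7, -0.1, 90.0]
wrist_force: [-0.6, -0.7, -2.5]
opening: 0.0197
grasp_force: 25.0
```

Emit:
carry_out(travel=[[0.006,-0.1,0],[0.006,-0.22,0],[0.006,-0.34,0],[0.006,-0.46,0],[0.006,-0.56,0]], rot=[[0,0,0.03],[0,0,0.08],[0,0,0.137],[0,0,0.137],[0,0,0.137]])

```text
clock: 7.75
tcp_pos: [0.4344, -0.1326, 0.106]
ee_rot: [-179.9, -0.1, 102.3]
wrist_force: [1.0, 0.8, -1.1]
opening: 0.0198
grasp_force: 25.0
```

Emit:
carry_out(travel=[[0,-0.024,0],[0,-0.024,-0.08],[0,-0.024,-0.12],[0,-0.024,-0.12]], rot=[[0,0,0],[0,0,0],[0,0,0],[0,0,0]])

```text
clock: 8.25
tcp_pos: [0.4336, -0.1415, 0.0454]
ee_rot: [-179.8, -0.2, 102.4]
wrist_force: [0.7, 0.3, -1.9]
opening: 0.0196
grasp_force: 25.0
```

```bash
python3 w.py w3.png brush_tray brush jar; python3 - <<'E'
from h import *
env.snapshot('side');env.snapshot('scene')
for c in('side','scene'):
    k=env.calibration(c)
    for n in('brush_tray','brush'):
        s=env.silhouettes(n,c)
        if s: print(c,n,cv2.minAreaRect(outline(k,s[0]['pixels'],.01 if n!='brush' else .06)*1000))
E
```

```text
8.25 [ 0.4336 -0.1415  0.0454] [-1.7975e+02 -1.6000e-01  1.0238e+02]
brush_tray 0.64 rect 426.3 -89.9  143x78 a -77.5 box 213 360 17 382
brush 0.59 rect 424.1 -105.6  163x56 a -78.0 box 224 329 27 384
jar 0.81 rect 545.8 -119.9  68x47 a 12.6 box 431 559 223 351
[ 0.419 -0.076  0.206] [ 0.05 -0.24 -0.97]
side brush_tray ((438.7956237792969, -136.3663787841797), (81.32223510742188, 260.0562438964844), 12.467934608459473)
side brush ((427.0681457519531, -103.55064392089844), (48.49567413330078, 176.7748260498047), 8.338268280029297)
scene brush_tray ((445.85394287109375, -135.4058380126953), (102.49571990966797, 243.41445922851562), 13.071873664855957)
scene brush ((432.1554260253906, -80.63797760009766), (95.27995300292969, 96.19612121582031), 12.673189163208008)
```

View pics/w3.png

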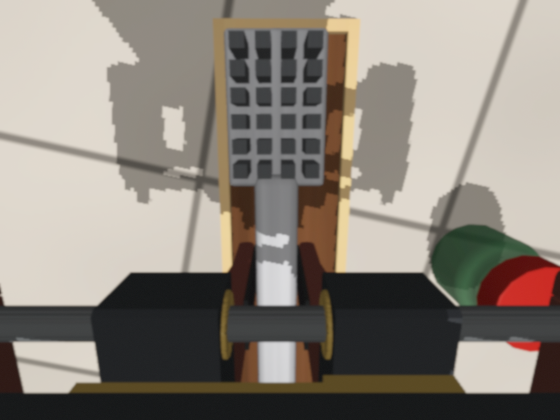

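Emit:
carry_out(travel=[[0.008,-0.002,0],[0.008,-0.002,-0.03],[0.008,-0.002,-0.056],[0.008,-0.002,-0.064],[0.008,-0.002,-0.066]], rot=[[0,0,0],[0,0,0],[0,0,0],[0,0,0],[0,0,0]])

```text
clock: 9.38
tcp_pos: [0.439, -0.1436, 0.0137]
ee_rot: [-179.9, -0.0, 102.3]
wrist_force: [-0.6, -0.5, -0.2]
opening: 0.0199
grasp_force: 25.0
```

The wrist view shows the brush over the long tray, a few mm left of centre (head cols 227–325, tray inside 225–348). I made the shift of +4 mm in x for this as I lowered it.

Emit:
carry_out(travel=[[0,0,-0.003],[0,0,-0.003]], rot=[[0,0,0],[0,0,0]])

```text
clock: 9.62
tcp_pos: [0.4396, -0.1437, 0.0131]
ee_rot: [180.0, 0.0, 102.4]
wrist_force: [0.1, 1.4, -2.5]
opening: 0.0196
grasp_force: 25.0
```

Emit:
carry_out(travel=[[0,0,0],[0,0,0],[0,0,0]], rot=[[0,0,0],[0,0,0],[0,0,0]], hand=-0.32)

```text
clock: 10.0
tcp_pos: [0.4396, -0.1437, 0.0131]
ee_rot: [180.0, 0.0, 102.3]
wrist_force: [-0.4, -0.5, -0.7]
opening: 0.0299
grasp_force: 0.0
```

Emit:
carry_out(travel=[[0,0,0.04],[0,0,0.16],[0,0,0.28],[0,0,0.4],[0,0,0.4]], rot=[[0,0,0],[0,0,0],[0,0,0],[0,0,0],[0,0,0]])

```text
clock: 10.62
tcp_pos: [0.4423, -0.1447, 0.2174]
ee_rot: [179.5, 0.3, 102.4]
wrist_force: [0.7, 0.4, -1.3]
opening: 0.0301
grasp_force: 0.0
```

Emit:
carry_out(travel=[[0.3,0.09,0.2],[0.3,0.09,0.2],[0.3,0.09,0.2],[0.3,0.09,0.2],[0.3,0.09,0.2]], rot=[[0,0,-0.138],[0,0,-0.138],[0,0,-0.138],[0,0,-0.138],[0,0,-0.138]], hand=1)

```text
clock: 11.25
tcp_pos: [0.5879, -0.0985, 0.3105]
ee_rot: [-179.8, -0.0, 90.0]
wrist_force: [-1.1, -0.5, -0.2]
opening: 0.0766
grasp_force: 0.0
```

```bash
python3 w.py w4.png brush_tray brush jar lighter_tray lighter wide_coaster small_coaster
```

```text
11.25 [ 0.5879 -0.0985  0.3105] [-1.7977e+02 -3.0000e-02  8.9950e+01]
brush_tray 0.61 rect 438.4 -137.8  241x82 a -77.5 box 118 220 113 280
brush 0.9 rect 433.7 -118.3  170x52 a -75.3 box 131 189 129 250
jar 0.97 rect 558.7 -128.8  60x47 a 70.5 box 236 273 182 226
lighter_tray 0.57 rect 674.7 -142.1  171x60 a 88.8 box 316 365 147 265
lighter 0.79 rect 686.5 94.5  48x28 a 90.0 box 347 370 0 43
wide_coaster 0.77 rect 568.7 98.7  91x40 a -0.1 box 225 300 0 36
small_coaster 0.61 rect 560.8 -366.1  61x18 a 0.2 box 241 280 342 352
[ 0.588 -0.031  0.471] [-0.01 -0.25 -0.97]
```

View pics/w4.png

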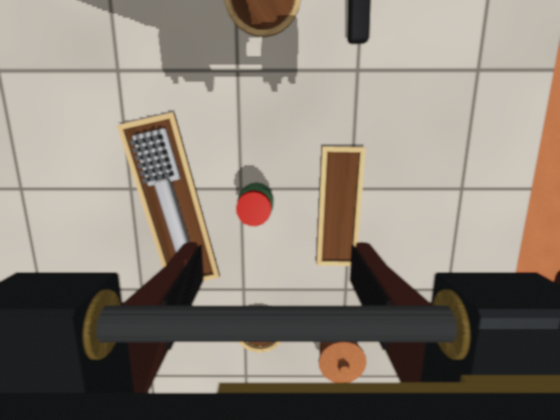

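The wrist view shows the brush inside the long tray, bristles up, spanning (131–189, 129–250 and on under the finger). The lighter tray is clear at (340,205), the jar cap is at (254,208) and the tail of the lighter is at (358,20).

Emit:
carry_out(travel=[[0.19,0.38,-0.12],[0.19,0.38,-0.12],[0.19,0.38,-0.12],[0.19,0.38,-0.12],[0.19,0.38,-0.12]], rot=[[0,0,0],[0,0,0],[0,0,0],[0,0,0],[0,0,0]])

```text
clock: 12.28
tcp_pos: [0.6844, 0.0933, 0.2515]
ee_rot: [-179.9, 0.0, 90.1]
wrist_force: [-0.6, 0.0, 0.1]
opening: 0.0875
grasp_force: 0.0
```

```bash
python3 w.py w5.png lighter wide_coaster; sed -i "s/^axis('brush'.*/import warnings;warnings.simplefilter('ignore');axis('lighter',.02,.4,.95); axis('lighter',.005,0,.25)/" ax.py; python3 ax.py
```

```text
12.275 [0.6844 0.0933 0.2515] [-179.9     0.     90.09]
lighter 0.73 rect 686.3 140.2  141x28 a -87.5 box 267 292 81 204
wide_coaster 0.93 rect 570.3 128.7  95x95 a 87.8 box 141 221 113 194
wide_coaster 0.22 rect 687.1 140.7  140x28 a -89.0 box 268 292 81 203
[0.684 0.161 0.412] [-0.   -0.25 -0.97]
lighter 0.76 width 25.6 angle 91.62 x at y: x=691.1+-0.028*y ends [[685.1, 209.6], [nan, nan]]
lighter 0.84 width 10.2 angle 90.74 x at y: x=687.7+-0.013*y ends [[685.1, 211.3], [nan, nan]]
```

View pics/w5.png

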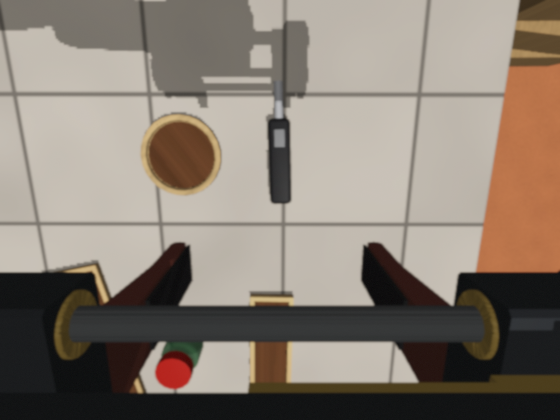

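The wrist view shows the lighter at (280,145), button up at (279,138), nozzle towards +y. The gripper has clear space on both sides.

Emit:
carry_out(travel=[[0.006,0.056,-0.1],[0.006,0.056,-0.22],[0.006,0.056,-0.34],[0.006,0.056,-0.4],[0.006,0.056,-0.4]], rot=[[0,0,0.018],[0,0,0.018],[0,0,0.018],[0,0,0.018],[0,0,0.018]])

```text
clock: 13.25
tcp_pos: [0.6855, 0.1183, 0.0505]
ee_rot: [-179.7, 0.0, 91.5]
wrist_force: [-0.1, 0.0, 0.2]
opening: 0.0876
grasp_force: 0.0
```

Emit:
carry_out(travel=[[0.004,0.006,-0.05],[0.004,0.006,-0.088],[0.004,0.006,-0.088]], rot=[[0,0,0],[0,0,0],[0,0,0]])

```text
clock: 13.62
tcp_pos: [0.6883, 0.1221, 0.0073]
ee_rot: [-179.8, 0.0, 91.6]
wrist_force: [0.1, 0.3, 0.2]
opening: 0.088
grasp_force: 0.0
```

Emit:
carry_out(travel=[[0,0,0],[0,0,0],[0,0,0],[0,0,0],[0,0,0]], rot=[[0,0,0],[0,0,0],[0,0,0],[0,0,0],[0,0,0]], hand=-1, newtons=15)

```text
clock: 14.25
tcp_pos: [0.6895, 0.1223, 0.0091]
ee_rot: [180.0, -0.0, 91.6]
wrist_force: [0.4, -0.4, -0.5]
opening: 0.0416
grasp_force: 0.0
```

Emit:
carry_out(travel=[[0,0,0],[0,0,0],[0,0,0],[0,0,0],[0,0,0]], rot=[[0,0,0],[0,0,0],[0,0,0],[0,0,0],[0,0,0]])

```text
clock: 14.88
tcp_pos: [0.6893, 0.1223, 0.0089]
ee_rot: [-180.0, 0.0, 91.6]
wrist_force: [-2.3, -0.3, 0.8]
opening: 0.0256
grasp_force: 15.0
```

Emit:
carry_out(travel=[[0,0,0.06],[0,0,0.16],[-0.01,-0.08,0.2],[-0.03,-0.2,0.2],[-0.03,-0.32,0.2]], rot=[[0,0,0],[0,0,0],[0,0,-0.031],[0,0,-0.031],[0,0,-0.031]])

```text
clock: 15.5
tcp_pos: [0.6741, -0.0388, 0.1094]
ee_rot: [180.0, 0.0, 88.8]
wrist_force: [1.0, 0.3, -1.1]
opening: 0.0258
grasp_force: 15.0
```

Emit:
carry_out(travel=[[0,-0.12,0],[0,-0.22,0],[0,-0.245,-0.06],[0,-0.245,-0.12],[0,-0.245,-0.12]], rot=[[0,0,0],[0,0,0],[0,0,0],[0,0,0],[0,0,0]])

```text
clock: 16.12
tcp_pos: [0.6724, -0.1601, 0.0463]
ee_rot: [-179.7, -0.1, 88.7]
wrist_force: [0.1, -0.6, -0.8]
opening: 0.0259
grasp_force: 15.0
```

```bash
python3 w.py w6.png lighter_tray lighter; python3 - <<'E'
from h import *
env.snapshot('side')
k=env.calibration('side')
for n in('lighter_tray','lighter'):
        s=env.silhouettes(n,'side')
        if s: print(n,cv2.minAreaRect(outline(k,s[0]['pixels'],.01 if n!='lighter' else .05)*1000))
E
```

```text
16.125 [ 0.6724 -0.1601  0.0463] [-1.7972e+02 -6.0000e-02  8.8730e+01]
lighter_tray 0.57 rect 676.2 -115.9  117x57 a 89.1 box 230 335 59 304
lighter_tray 0.57 rect 539.7 -138.0  96x60 a 13.0 box 0 131 154 266
lighter 0.88 rect 672.2 -135.1  138x33 a 88.8 box 249 304 77 357
[ 0.674 -0.093  0.206] [-0.01 -0.25 -0.97]
lighter_tray ((676.5682983398438, -136.62269592285156), (174.5471649169922, 59.447574615478516), 89.39212799072266)
lighter ((676.862548828125, -147.78463745117188), (33.15146255493164, 142.00503540039062), 0.9254961609840393)
```

View pics/w6.png

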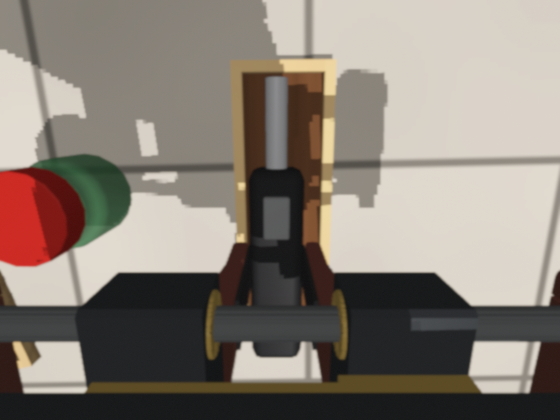

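The wrist view shows the lighter (276,200) over its tray, rims at cols 237 and 327. It is aligned and a couple of mm left of centre.

Emit:
carry_out(travel=[[0.003,-0.002,-0.02],[0.003,-0.002,-0.05],[0.003,-0.002,-0.066],[0.003,-0.002,-0.07],[0.003,-0.002,-0.07]], rot=[[0,0,0],[0,0,0],[0,0,0],[0,0,0],[0,0,0]])

```text
clock: 17.05
tcp_pos: [0.6759, -0.1612, 0.0137]
ee_rot: [-180.0, -0.0, 88.8]
wrist_force: [-0.2, -0.6, -0.7]
opening: 0.0257
grasp_force: 15.0
```

Emit:
carry_out(travel=[[0,0,0],[0,0,0],[0,0,0]], rot=[[0,0,0],[0,0,0],[0,0,0]], hand=-0.1)

```text
clock: 17.42
tcp_pos: [0.6762, -0.1613, 0.0142]
ee_rot: [180.0, 0.0, 88.8]
wrist_force: [0.0, 0.8, 0.6]
opening: 0.0394
grasp_force: 0.0
```

Emit:
carry_out(travel=[[0,0,0.04],[0,0,0.16],[0,0,0.28],[0,0,0.4],[0,0,0.4]], rot=[[0,0,0],[0,0,0],[0,0,0],[0,0,0],[0,0,0]])

```text
clock: 18.05
tcp_pos: [0.6794, -0.1621, 0.2221]
ee_rot: [179.3, 0.2, 88.8]
wrist_force: [0.3, -0.8, -0.4]
opening: 0.0395
grasp_force: 0.0
```

Emit:
carry_out(travel=[[-0.234,-0.04,0.1],[-0.234,-0.04,0.1],[-0.234,-0.04,0.1],[-0.234,-0.04,0.1],[-0.234,-0.04,0.1]], rot=[[0,0,0.013],[0,0,0.013],[0,0,0.013],[0,0,0.013],[0,0,0.013]], hand=1)

```text
clock: 18.68
tcp_pos: [0.5597, -0.181, 0.2632]
ee_rot: [-180.0, -0.0, 90.0]
wrist_force: [-1.0, 0.6, -0.5]
opening: 0.0852
grasp_force: 0.0
```

```bash
python3 w.py w7.png jar lighter_tray lighter brush_tray brush; cat > mk.py <<'E'
from h import *
import sys
k=env.calibration('wrist')
for n in sys.argv[1:]:
    for q in env.mark_of(n,'wrist')[:2]: print(n,'mark',round(q['conf'],2),np.round(q['point']),np.round(plane(k,q['point'],0.0)*1000,1))
print(env.observe()['clock'])
E
python3 mk.py jar
```

```text
18.675 [ 0.5597 -0.181   0.2632] [-1.7997e+02 -2.0000e-02  8.9960e+01]
jar 0.65 rect 556.6 -130.0  48x48 a 0.0 box 253 296 120 164
jar 0.41 rect 559.4 -306.8  73x52 a 0.1 box 248 306 268 306
lighter_tray 0.87 rect 674.0 -142.4  172x62 a 89.0 box 343 404 76 220
lighter 0.55 rect 676.3 -142.8  142x29 a 88.9 box 358 387 90 209
brush_tray 0.91 rect 438.0 -137.7  242x81 a -77.9 box 113 231 33 243
brush 0.86 rect 436.7 -140.6  211x51 a -77.4 box 129 207 54 232
[ 0.559 -0.113  0.423] [-0.   -0.25 -0.97]
jar mark 0.59 [276. 144.] [ 557.1 -133.2    0. ]
19.025
```

View pics/w7.png

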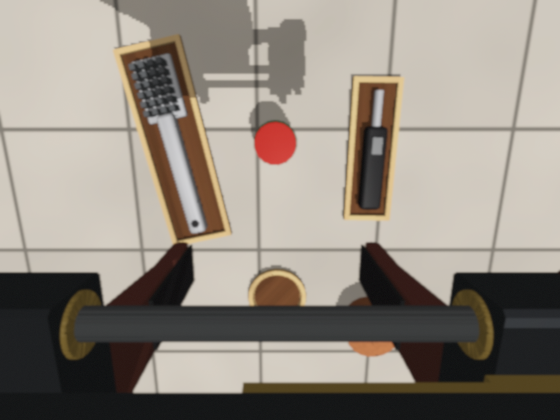

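The wrist view shows the brush inside the long tray and the lighter inside the short tray, button up at (377,146). The jar cap is at (275,142), the small coaster at (277,295) and the salt pot at (372,325).

Emit:
carry_out(travel=[[-0.005,0.102,-0.04],[-0.005,0.102,-0.14],[-0.005,0.102,-0.24],[-0.005,0.102,-0.32],[-0.005,0.102,-0.32]], rot=[[0,0,0],[0,0,0],[0,0,0],[0,0,0],[0,0,0]])

```text
clock: 19.65
tcp_pos: [0.5543, -0.1296, 0.1012]
ee_rot: [-179.6, -0.1, 89.9]
wrist_force: [-0.5, 0.1, -0.8]
opening: 0.0877
grasp_force: 0.0
```

```bash
python3 - <<'E'
from h import *
k=env.calibration('wrist'); env.snapshot('wrist')
for q in env.silhouettes('jar','wrist')[:1]:
    m=q['pixels']; r,c=np.nonzero(m); print(q['conf'],c.min(),c.max(),r.min(),r.max())
    for z in(.066,.05): print(z,cv2.minEnclosingCircle(outline(k,m,z)*1000),cv2.boundingRect(outline(k,m,z)*1000))
print(env.observe()['tcp_pos'])
E
```

```text
0.93 248 318 185 273
0.066 ((558.3238525390625, -122.82791900634766), 27.991830825805664) (535, -151, 44, 57)
0.05 ((558.6204833984375, -127.78730773925781), 30.28395652770996) (534, -158, 47, 61)
[ 0.55709848 -0.13035018  0.10469321]
```

Emit:
carry_out(travel=[[0.001,0.002,-0.06],[0.001,0.002,-0.12],[0.001,0.002,-0.17],[0.001,0.002,-0.182],[0.001,0.002,-0.182]], rot=[[0,0,0],[0,0,0],[0,0,0],[0,0,0],[0,0,0]])

```text
clock: 20.38
tcp_pos: [0.5581, -0.1295, 0.0143]
ee_rot: [179.9, 0.0, 89.9]
wrist_force: [0.9, 0.4, 0.3]
opening: 0.0878
grasp_force: 0.0
```

Emit:
carry_out(travel=[[0,0,0],[0,0,0],[0,0,0],[0,0,0],[0,0,0]], rot=[[0,0,0],[0,0,0],[0,0,0],[0,0,0],[0,0,0]], hand=-1, newtons=20)

```text
clock: 21.0
tcp_pos: [0.5572, -0.1293, 0.0131]
ee_rot: [180.0, 0.0, 89.9]
wrist_force: [0.6, 0.2, 1.5]
opening: 0.0494
grasp_force: 20.0
```

Emit:
carry_out(travel=[[0,0,0],[0,0,0]], rot=[[0,0,0],[0,0,0]])

```text
clock: 21.25
tcp_pos: [0.5572, -0.1293, 0.0131]
ee_rot: [180.0, 0.0, 89.9]
wrist_force: [0.2, -0.3, 2.5]
opening: 0.0497
grasp_force: 20.0
```

Emit:
carry_out(travel=[[0,0,0.04],[0,0,0.1],[0,0,0.18],[0.004,-0.06,0.2],[0.004,-0.14,0.2]], rot=[[0,0,0],[0,0,0],[0,0,0],[0,0,0],[0,0,0]])

```text
clock: 21.88
tcp_pos: [0.5597, -0.1995, 0.1154]
ee_rot: [179.9, 0.0, 90.0]
wrist_force: [0.6, 0.4, -1.6]
opening: 0.0495
grasp_force: 20.0
```

Emit:
carry_out(travel=[[0,-0.08,0],[0,-0.16,0],[0,-0.24,0],[0,-0.27,0],[0,-0.27,0]], rot=[[0,0,0],[0,0,0],[0,0,0],[0,0,0],[0,0,0]])

```text
clock: 22.5
tcp_pos: [0.5585, -0.3345, 0.1132]
ee_rot: [-180.0, -0.0, 89.8]
wrist_force: [-0.6, 0.2, -2.6]
opening: 0.0494
grasp_force: 20.0
```

```bash
cat > circ.py <<'E'
from h import *
import sys
from scipy.optimize import least_squares
# fit circle of known outer radius (mm) to visible outline of a coaster in each camera, rim plane z=.01
n,R=sys.argv[1],float(sys.argv[2])
print(np.round(env.observe()['tcp_pos'],4))
for c in sys.argv[3:]:
    k=env.calibration(c); im=env.snapshot(c); cv2.imwrite(f'pics/c_{n}_{c}.png',im[:,:,::-1])
    for q in env.silhouettes(n,c)[:1]:
        o=outline(k,q['pixels'],.01)*1000
        f=least_squares(lambda p:np.hypot(*(o-p).T)-R,o.mean(0),loss='soft_l1',f_scale=1.)
        print(c,round(q['conf'],2),np.round(f.x,1),'med res %.1f'%np.median(abs(f.fun)),len(o),np.round(o.min(0)),np.round(o.max(0)))
E
python3 circ.py small_coaster 40 wrist side scene
```

```text
[ 0.5585 -0.3345  0.1132]
wrist 0.8 [ 559.3 -337.5] med res 0.7 267 [ 520. -354.] [ 599. -297.]
side 0.85 [ 559.9 -334.2] med res 2.4 63 [ 520. -380.] [ 598. -288.]
scene 0.85 [ 570.2 -330.6] med res 2.8 76 [ 525. -373.] [ 613. -290.]
```

Emit:
carry_out(travel=[[0.001,-0.004,-0.04],[0.001,-0.004,-0.1],[0.001,-0.004,-0.15],[0.001,-0.004,-0.172],[0.001,-0.004,-0.172]], rot=[[0,0,0],[0,0,0],[0,0,0],[0,0,0],[0,0,0]])

```text
clock: 23.42
tcp_pos: [0.5588, -0.3357, 0.0256]
ee_rot: [-179.9, -0.1, 89.9]
wrist_force: [-0.3, -0.2, -2.1]
opening: 0.0496
grasp_force: 20.0
```

```bash
python3 - <<'E'
from h import *
cv2.imwrite('pics/w8.png',env.snapshot('wrist')[:,:,::-1]); print(env.observe()['tcp_pos'])
E
```

```text
[ 0.55948831 -0.3361809   0.02665453]
```

View pics/w8.png

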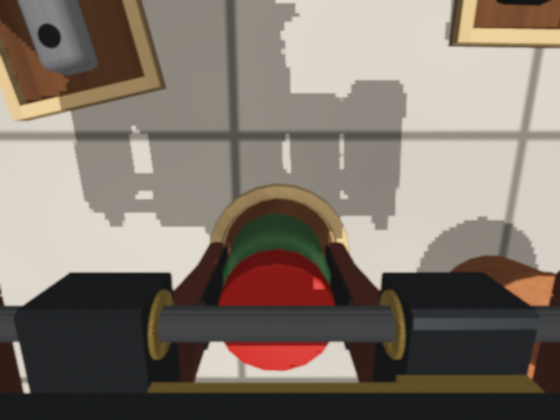

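The wrist view shows the jar (275,280) centred left to right in the small coaster, its base (top edge at row 214) inside the rim (row ~198). The salt pot (510,280) is clear of the gripper.

Emit:
carry_out(travel=[[0,0,-0.006],[0,0,-0.012],[0,0,-0.016],[0,0,-0.019],[0,0,-0.019]], rot=[[0,0,0],[0,0,0],[0,0,0],[0,0,0],[0,0,0]])

```text
clock: 24.1
tcp_pos: [0.5594, -0.3362, 0.0174]
ee_rot: [-180.0, -0.0, 89.9]
wrist_force: [-0.1, -0.4, -1.9]
opening: 0.0491
grasp_force: 20.0
```

Emit:
carry_out(travel=[[0,0,-0.001],[0,0,-0.002],[0,0,-0.002]], rot=[[0,0,0],[0,0,0],[0,0,0]])

```text
clock: 24.48
tcp_pos: [0.5595, -0.3363, 0.0171]
ee_rot: [180.0, 0.0, 89.9]
wrist_force: [-1.8, 0.7, 5.2]
opening: 0.05
grasp_force: 20.0
```

Contact. I'll release and lift, keeping clear of the salt pot.

Emit:
carry_out(travel=[[0,0,0],[0,0,0],[0,0,0],[0,0,0]], rot=[[0,0,0],[0,0,0],[0,0,0],[0,0,0]], hand=0.7)

```text
clock: 24.98
tcp_pos: [0.5595, -0.3362, 0.0163]
ee_rot: [180.0, 0.0, 89.9]
wrist_force: [-1.0, 0.1, -0.2]
opening: 0.0748
grasp_force: 0.0
```

Emit:
carry_out(travel=[[0,0,0.06],[0,0,0.16],[0,0,0.28],[0,0,0.4],[0,0,0.46]], rot=[[0,0,0],[0,0,0],[0,0,0],[0,0,0],[0,0,0]])

```text
clock: 25.6
tcp_pos: [0.5606, -0.3369, 0.2505]
ee_rot: [179.7, 0.2, 89.9]
wrist_force: [0.6, -0.4, 0.1]
opening: 0.0746
grasp_force: 0.0
```

Emit:
carry_out(travel=[[0,0.9,0.06],[0,0.9,0.06],[0,0.9,0.06],[0,0.9,0.06],[0,0.9,0.06]], rot=[[0,0,0],[0,0,0],[0,0,0],[0,0,0],[0,0,0]], hand=1)

```text
clock: 26.22
tcp_pos: [0.5592, -0.0225, 0.2675]
ee_rot: [180.0, -0.0, 89.9]
wrist_force: [1.6, -0.1, 0.1]
opening: 0.0877
grasp_force: 0.0
```

Emit:
carry_out(travel=[[0,0.6,0.02],[0,0.6,0.02],[0,0.6,0.02],[0,0.6,0.02],[0,0.6,0.02]], rot=[[0,0,0],[0,0,0],[0,0,0],[0,0,0],[0,0,0]])

```text
clock: 26.85
tcp_pos: [0.5591, 0.2781, 0.2774]
ee_rot: [180.0, -0.0, 90.0]
wrist_force: [0.9, 0.0, -0.4]
opening: 0.0879
grasp_force: 0.0
```

```bash
python3 w.py w9.png ramekin wide_coaster mate 2>&1 | tail -8; python3 mk.py ramekin
```

```text
26.85 [0.5591 0.2781 0.2774] [ 1.7998e+02 -1.0000e-02  8.9990e+01]
ramekin 0.98 rect 558.8 349.4  62x62 a 0.0 box 250 304 95 151
ramekin 0.62 rect 565.1 451.0  61x47 a 0.0 box 254 312 0 49
wide_coaster 0.98 rect 569.5 141.0  93x77 a 0.1 box 251 318 254 305
[0.558 0.346 0.437] [-0.   -0.25 -0.97]
ramekin mark 0.86 [275. 125.] [556.2 346.4   0. ]
ramekin mark 0.79 [281.  16.] [563.  468.5   0. ]
27.1
```

View pics/w9.png

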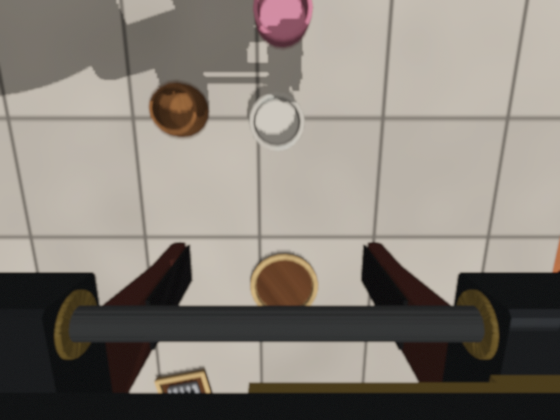

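The white ramekin is at (277,122) and the pink look-alike at (283,15). The white one fits the description "white ceramic", and the mate cup is at (180,108). I'll confirm this in an enlarged crop.

```bash
python3 -c "
import cv2;i=cv2.imread('pics/w9.png')[0:180,130:350];cv2.imwrite('pics/w9c.png',cv2.resize(i,None,fx=3,fy=3,interpolation=2))"
```

View pics/w9c.png

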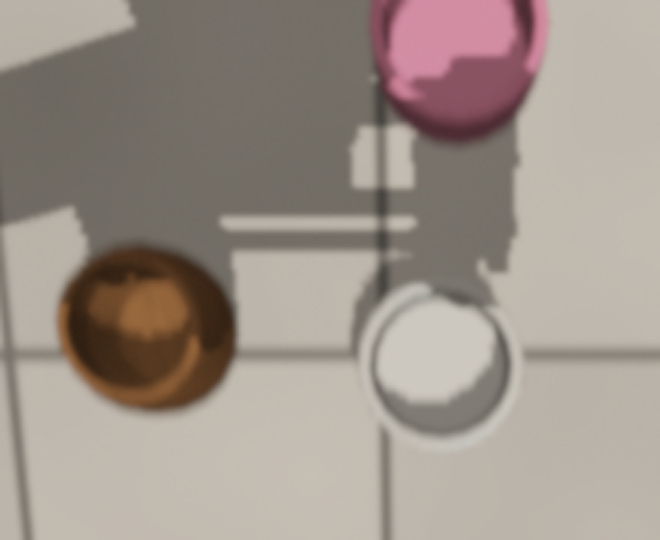

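The crop shows the white ramekin alone at crop (440,365), the pink one at (460,50) and the mate cup at (148,325). There is about 45 mm between the cup and the ramekin, which is enough for one finger.

Emit:
carry_out(travel=[[-0.002,0.1,-0.04],[-0.002,0.14,-0.14],[-0.002,0.14,-0.26],[-0.002,0.14,-0.36],[-0.002,0.14,-0.38]], rot=[[0,0,0],[0,0,0],[0,0,0],[0,0,0],[0,0,0]])

```text
clock: 27.72
tcp_pos: [0.5567, 0.3426, 0.0839]
ee_rot: [-179.7, 0.2, 89.8]
wrist_force: [1.3, 0.5, 0.4]
opening: 0.0881
grasp_force: 0.0
```

```bash
python3 - <<'E'
from h import *
k=env.calibration('wrist'); env.snapshot('wrist')
for q in env.silhouettes('ramekin','wrist')[:2]:
    m=q['pixels']; r,c=np.nonzero(m); print(q['conf'],c.min(),c.max(),r.min(),r.max(),cv2.boundingRect(outline(k,m,.04)*1000))
for q in env.silhouettes('mate','wrist')[:1]: print('mate',cv2.boundingRect(outline(k,q['pixels'],.04)*1000))
print(env.observe()['tcp_pos'],env.observe()['ee_rot'])
E
```

```text
0.61 233 329 168 269 (528, 320, 61, 67)
0.55 237 350 0 88 (534, 431, 62, 46)
mate (406, 329, 80, 67)
[0.5595989  0.34510885 0.08856412] [ 1.79930601e+02 -3.86525127e-02  8.98560374e+01]
```

Emit:
carry_out(travel=[[-0.001,0.006,0],[-0.001,0.006,-0.06],[-0.001,0.006,-0.12],[-0.001,0.006,-0.15],[-0.001,0.006,-0.15]], rot=[[0,0,0],[0,0,0],[0,0,0],[0,0,0],[0,0,0]])

```text
clock: 28.5
tcp_pos: [0.558, 0.3487, 0.0124]
ee_rot: [-180.0, 0.0, 89.9]
wrist_force: [-0.5, 0.4, 0.7]
opening: 0.0879
grasp_force: 0.0
```

Emit:
carry_out(travel=[[0,0,0],[0,0,0],[0,0,0],[0,0,0]], rot=[[0,0,0],[0,0,0],[0,0,0],[0,0,0]], hand=-1, newtons=15)

```text
clock: 29.0
tcp_pos: [0.5587, 0.3489, 0.0132]
ee_rot: [179.9, -0.0, 89.9]
wrist_force: [-1.1, -0.4, 6.2]
opening: 0.0625
grasp_force: 14.9
```

Emit:
carry_out(travel=[[0,0,0],[0,0,0]], rot=[[0,0,0],[0,0,0]])

```text
clock: 29.25
tcp_pos: [0.5586, 0.3489, 0.0132]
ee_rot: [179.9, -0.0, 89.9]
wrist_force: [0.5, -0.5, 6.5]
opening: 0.0627
grasp_force: 14.9
```

Emit:
carry_out(travel=[[0,0,0.01],[0,0,0.03],[0,0,0.06],[0,0,0.1],[0,0,0.1]], rot=[[0,0,0],[0,0,0],[0,0,0],[0,0,0],[0,0,0]])

```text
clock: 29.88
tcp_pos: [0.5595, 0.3495, 0.0649]
ee_rot: [179.8, -0.1, 89.9]
wrist_force: [0.3, 0.1, -0.7]
opening: 0.0625
grasp_force: 14.9
```

```bash
python3 - <<'E'
from h import *
a=env.snapshot('wrist'); b=env.snapshot('side')[290:420,160:340]
b=cv2.resize(b,None,fx=2.2,fy=2.2,interpolation=2); a=a[:400]
b=cv2.copyMakeBorder(b,0,400-b.shape[0],0,0,0)
im=np.hstack([a[:,160:560],b]); cv2.imwrite('pics/w10.png',im[:,:,::-1]); print(im.shape,env.observe()['tcp_pos'],env.observe()['grasp_force'],env.observe()['opening'])
E
```

```text
(400, 796, 3) [0.5581282  0.34868808 0.06284111] 14.9265669984743 0.06252346194527962
```

View pics/w10.png

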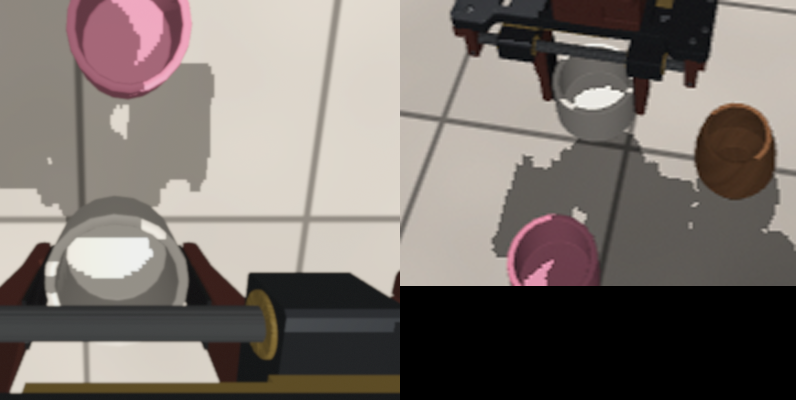

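The views show the ramekin held level between the fingers. The mate cup and the pink one are untouched.

Emit:
carry_out(travel=[[0,-0.02,0.08],[0.01,-0.12,0.1],[0.021,-0.24,0.1],[0.021,-0.36,0.1],[0.021,-0.438,0.1]], rot=[[0,0,0],[0,0,0],[0,0,0],[0,0,0],[0,0,0]])

```text
clock: 30.6
tcp_pos: [0.5676, 0.127, 0.1116]
ee_rot: [-179.9, 0.0, 89.9]
wrist_force: [0.3, -0.0, -0.7]
opening: 0.0627
grasp_force: 14.9
```

```bash
python3 circ.py wide_coaster 48 wrist side; python3 -c "
from station import env;print(env.observe()['tcp_pos'],env.observe()['clock'])"
```

```text
[0.5676 0.127  0.1116]
wrist 0.78 [568.8 126.7] med res 1.2 315 [522. 113.] [617. 176.]
side 0.94 [568.9 129.7] med res 0.9 113 [521.  79.] [616. 179.]
[0.56825466 0.12906316 0.11179961] 30.8
```

Emit:
carry_out(travel=[[0.0,-0.002,-0.04],[0.0,-0.002,-0.1],[0.0,-0.002,-0.15],[0.0,-0.002,-0.17],[0.0,-0.002,-0.17]], rot=[[0,0,0],[0,0,0],[0,0,0],[0,0,0],[0,0,0]])

```text
clock: 31.42
tcp_pos: [0.5681, 0.1294, 0.0267]
ee_rot: [-179.9, 0.0, 90.0]
wrist_force: [0.9, 0.2, -1.3]
opening: 0.0623
grasp_force: 14.9
```

```bash
python3 - <<'E'
from h import *
a=env.snapshot('wrist'); b=env.snapshot('side')[200:330,190:370]
b=cv2.resize(b,None,fx=2.2,fy=2.2,interpolation=2); a=a[:400]
b=cv2.copyMakeBorder(b,0,400-b.shape[0],0,0,0)
im=np.hstack([a[:,100:500],b]); cv2.imwrite('pics/w11.png',im[:,:,::-1]); print(env.observe()['tcp_pos'])
E
```

```text
[0.56907754 0.12921661 0.02788704]
```

View pics/w11.png

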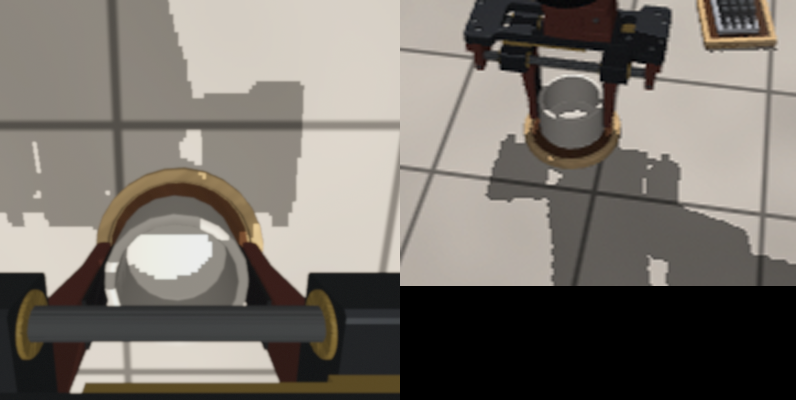

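The ramekin (crop 177,255) hangs centred over the wide coaster (180,~240), level and inside the rim. Next I'll lower it gently.

Emit:
carry_out(travel=[[0,-0.001,-0.008],[0,-0.001,-0.014],[0,-0.001,-0.018],[0,-0.001,-0.021],[0,-0.001,-0.021]], rot=[[0,0,0],[0,0,0],[0,0,0],[0,0,0],[0,0,0]])

```text
clock: 32.15
tcp_pos: [0.5684, 0.128, 0.0171]
ee_rot: [-180.0, 0.0, 89.9]
wrist_force: [-1.5, 0.3, 4.2]
opening: 0.0625
grasp_force: 14.9
```

Emit:
carry_out(travel=[[0,0,-0.001],[0,0,-0.002],[0,0,-0.002]], rot=[[0,0,0],[0,0,0],[0,0,0]])

```text
clock: 32.52
tcp_pos: [0.5685, 0.1281, 0.017]
ee_rot: [-180.0, 0.0, 89.9]
wrist_force: [-5.1, -0.8, 14.3]
opening: 0.0628
grasp_force: 15.0
```

In contact with the floor. I'll ease up slightly, then open and lift.

Emit:
carry_out(travel=[[0,0,0.002],[0,0,0.002]], rot=[[0,0,0],[0,0,0]])

```text
clock: 32.78
tcp_pos: [0.5686, 0.1281, 0.0171]
ee_rot: [180.0, -0.0, 89.9]
wrist_force: [-2.6, -0.6, 7.6]
opening: 0.0626
grasp_force: 14.9
```

Emit:
carry_out(travel=[[0,0,0],[0,0,0],[0,0,0],[0,0,0]], rot=[[0,0,0],[0,0,0],[0,0,0],[0,0,0]], hand=1)

```text
clock: 33.28
tcp_pos: [0.5685, 0.1281, 0.0166]
ee_rot: [-180.0, 0.0, 89.9]
wrist_force: [0.6, 0.1, 0.4]
opening: 0.0879
grasp_force: 0.0
```

Emit:
carry_out(travel=[[0,0,0.04],[0,0,0.14],[0,0,0.26],[0,-0.12,0.38],[0,-0.24,0.5]], rot=[[0,0,0],[0,0,0],[0,0,0],[0,0,0],[0,0,0]])

```text
clock: 33.9
tcp_pos: [0.5684, 0.0391, 0.2384]
ee_rot: [179.9, -0.0, 90.0]
wrist_force: [1.1, 0.3, 0.0]
opening: 0.0878
grasp_force: 0.0
```

```bash
cat > fin.py <<'E'
from h import *
o=env.observe(); print(o['clock'],o['tcp_pos'],o['opening'])
a=env.snapshot('side'); b=env.snapshot('wrist')
im=np.vstack([cv2.resize(a[70:420,100:430],None,fx=1.2,fy=1.2,interpolation=2)]); w=im.shape[1]
im=np.hstack([im,b[:,80:80+800-w]]) if im.shape[0]==420 else im
cv2.imwrite('pics/fin.png',im[:,:,::-1]); print(im.shape)
K=env.calibration('side')
for n,z in(('jar',.0),('ramekin',.0),('mate',0),('salt_pot',0)):
    for q in env.mark_of(n,'side')[:2]: print(n,round(q['conf'],2),np.round(plane(K,q['point'],z+(.004 if n in('jar','ramekin') else 0))*1000))
E
python3 fin.py
```

```text
33.9 [0.56839899 0.03909229 0.23839214] 0.08777927886721548
(420, 800, 3)
jar 0.57 [ 559. -348.    4.]
ramekin 0.97 [573. 144.   4.]
ramekin 0.87 [565. 466.   4.]
mate 0.72 [449. 361.   0.]
salt_pot 0.71 [ 689. -381.    0.]
salt_pot 0.21 [448. 365.   0.]
```

View pics/fin.png

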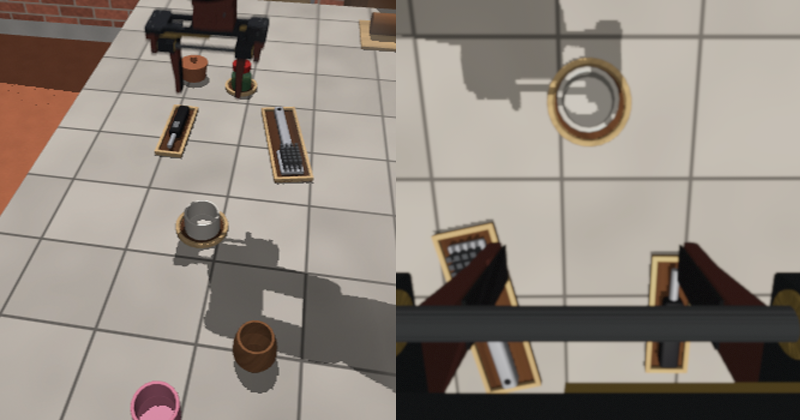

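The final views show the ramekin upright in the wide coaster (588,100), the brush and lighter in their trays, and the jar upright in the small coaster (240,78). The mate cup and salt pot are in place. I'll make one numeric check of the jar and pots in the scene view, then hand in.

```bash
python3 - <<'E'
from h import *
env.snapshot('scene')
for n in('jar','small_coaster','salt_pot','mate','ramekin','wide_coaster'):
    print(n,[(np.round(q['point']).astype(int).tolist(),round(q['conf'],2)) for q in env.mark_of(n,'scene')[:2]])
o=env.observe(); print(o['clock'],np.abs(o['joint_velocities']).max())
E
```

```text
jar [([132, 218], 0.98)]
small_coaster [([133, 220], 0.6)]
salt_pot [([98, 252], 0.86)]
mate [([402, 213], 0.79)]
ramekin [([317, 231], 0.78), ([449, 237], 0.68)]
wide_coaster [([314, 228], 0.78)]
34.55 0.30957127202915036
```

Emit:
carry_out(travel=[[0,0,0],[0,0,0]], rot=[[0,0,0],[0,0,0]])

```text
clock: 34.8
tcp_pos: [0.5685, 0.0398, 0.235]
ee_rot: [-180.0, -0.0, 89.9]
wrist_force: [0.6, 0.2, 0.3]
opening: 0.0879
grasp_force: 0.0
```

```bash
python3 -c "
from station import env
print(env.close_job())"
```

```text
the job is handed in; nothing more can be done
None
```

I placed all four items in the order asked (brush, lighter, jar, ramekin), each inside its own holder in the last pictures, and handed the job in at about 35 s. I never touched the mate cup, the salt pot or the pink ramekin, and the hand-in gave no verdict.

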